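# Put up and lock the sprung rest of a display easel

### The job

Put up the back rest of the wooden table easel: push it away from its folded position, past its springy middle point, until it snaps back against its rear stop. Only then press the stiff lock pad in the middle of its top bar fully in. Keep a light hand on the easel (never more than about 20 N), do not push the lock pad in early, leave the things around it where they are, and let go.

Things in the scene. Friction and masses are not known exactly. Their poses are not given: they have to be found in the camera images.
- easel: Fixed table easel. Origin: centre of the underside of its plywood base board, 220 x 220 x 18 mm. +x points from the ledge side to the rear, the way the rest is pushed; y runs along the hinge, z up. At the -x edge a ledge, top 32 mm above the table. On the board, a bracket carries the hinged wooden back rest: two legs at y = +-75 mm and a top bar with a lock pad.
- hinge_nominal (a point): Point fixed on the easel, axes as the easel's, 36 mm above the table, where the middle of the rest's hinge line (along y) would be with the bracket midway in its slots. The bracket was set by hand: hinge, rest and pad all really sit up to 12 mm nearer -x or +x than this point says, different each time. Find them by touch or sight.
- rest (a joint): Back rest angle, rad. 0: folded on its front stop, 0.70 from upright towards -x. 1.05: up on its rear stop, 0.35 past upright. Over-centre near 0.53: sprung to 0 below, to 1.05 above. Top bar: 190 mm along y, 36 high, 14 thick, centre 125 from the hinge. Push its wood 55 mm beside the middle, along its arc (rising at first; a level push jams): 3 to 9 N at first, none at over-centre.
- latch (a joint): Travel of the lock pad, m. 0: out, 0.005: in, then a hard stop. Aluminium pad at the middle (y = 0) of the bar's front (-x) face, 44 mm along y, 28 high, centred on the bar's height, standing 12 mm proud when out, 7 when in. Stiff: moves only under about 9 N square to the face, stays where left, cannot be drawn out. It must stay out until the rest is on its rear stop.
- glue: White glue bottle, 52 mm across, 110 mm high, loose bystander; origin at the centre of its underside.
- coaster: Thick wooden disc, 94 mm across, 28 mm high, loose bystander; origin at the centre of its underside.
- tape: Roll of brown tape lying flat, 90 mm across, 26 mm high, loose bystander; origin at the centre of its underside.
- sticks: Cardboard box 70 x 100 x 35 mm, loose bystander; origin at the centre of its underside.

How it is judged:
By the outcome, as a careful person would: the job done as asked, in the order asked, and still so for the second after the job is handed in, with the robot touching nothing.
It also fails if it takes over 69 s, if anything falls off the work surface, if the arm or the gripper's body presses on something with over 40 N, if the wrist force passes 120 N, or if a joint passes its speed limit or range.

### The arm

A 6-joint arm with a two-finger parallel gripper is mounted at the origin on the work surface. World frame = base frame: x ahead of the robot, y to its left, z up, the work surface at z = 0. Lengths are in m, angles in rad, forces in N, time in s.
With the tool pointing down it reaches from about 0.375 to 0.925 m from the base axis. Payload 5.7 kg.
Tool frame: the origin (TCP) lies midway between the tips of the shut fingers; the grasp point (between the pads) lies 19 mm behind it; z points along the fingers, y is the line along which they close (so a half turn about z gives the same grasp; the last joint's range is limited). The gripper opens to 88 mm and grips with 3 to 60 N. Pads are 20 mm wide; open, the fingers measure 115 mm over their backs; the gripper's body (75 mm by 178 mm) begins 61 mm behind the grasp point.
Start: joints at [-1.447, 0.359, 1.51, -0, 1.272, -0.115], TCP at [0.142, -0.583, 0.223] pointing down, gripper open.
Joint ranges: [-2.97, 2.97], [-1.01, 2.36], [0.21, 2.38], [-0.96, 4.11], [0.2, 2.71], [-2.98, 2.98]. Speed limits (rad/s): [2.39, 2.39, 3.14, 3.14, 3.14, 3.14].

### API

Orientations are given as a unit quaternion [x, y, z, w].
In Python, from bench import move_ptp, servo_line, goto_joints, move_gripper, sleep, inverse_kinematics, capture, PlanningError, close_job, spot_in, silhouettes, current_clock, current_joint_pos, current_qvel, current_joint_torque, current_position, current_orientation, current_force, current_torque, current_finger_gap, current_grip_force gives the robot as it stands. Calls block until the motion is done:
- move_ptp(position, orientation): joint-space move of the TCP to a pose.
- servo_line(position, orientation=None, rate=0.15, contact_N=None): straight line of the TCP; orientation=None keeps the orientation; rate is the mean speed in m/s. With contact_N (N) it stops when the force on the tool has changed by that much, and returns True; else False.
- goto_joints(angles): joint-space move.
- move_gripper(opening): finger opening in m; the grip force is fixed at half the most; returns when the fingers have stopped.
- sleep(seconds).
- inverse_kinematics(position, orientation): joint angles nearest the present ones, or None.
- capture(name): name is "scene" or "top" or "wrist"; returns a dict with "image" (400x640x3 uint8, blue, green, red), "range_z" (400x640 float32, m along the optical axis (not along the pixel's ray), 0 where there is no reading), "intrinsics" (3x3 intrinsics, pixels), "R" (3x3) and "t" (3): a world point X has camera coordinates R X + t. Camera axes: x right, y down, z forward; pixel columns grow to the right and rows downward; lengths in m; the calibration is good to about 2 mm. A picture is of the moment at which its call begins.
A pose or a line that the arm cannot do raises PlanningError and nothing moves.
- close_job(): hands the job in; it is judged then, once.
Trained networks look in the newest picture that a camera, given by its name, has taken for a name from the list of things; names that differ only in an ending like _2 or _b are one class to them, and where a whole thing is asked for, a point or a joint stands for the part that bears it (a point fixed in the world has none). Each returns a list of dicts, best first, with "conf" (0 to 1); they miss things now and then, are a little off and sometimes report something else, mostly with a low value. They report only what shows in the picture. A call takes as long as a camera call.
- spot_in(camera, query): "xy" ([column, row] in pixels, amid what is visible of it).
- silhouettes(camera, query): "region" (400x640 bool, what is visible of it) and "xy" ([column, row] in pixels, amid what is visible of it).
Readings, each from a call of its own:
- current_clock(): time.
- current_joint_pos(): joint angles.
- current_qvel(): joint speeds.
- current_joint_torque(): joint torques, N m.
- current_position(): TCP position.
- current_orientation(): TCP orientation.
- current_force(): force on the tool from outside, world axes, zero at the start.
- current_torque(): the same for the moment, N m.
- current_finger_gap(): finger opening in m.
- current_grip_force(): force on a finger pad.
Only numpy, scipy, OpenCV 4.12 (cv2) and the standard library are available. Lean on these libraries where they do the work, as an engineer would, in place of code of your own. Each camera call takes 0.05 s, during which the arm holds its last target. There are 200 camera calls.

## Working session

There is one attempt and no reset: what is moved stays moved. The work goes in short steps, each a Python script; the robot and the scene stay as the last script left them, time stands still between calls to the robot, and variables do not carry over. Pictures are saved under pics/ and viewed, at most 10 in all, crops included, and the job is handed in when it is done.

```bash
mkdir -p pics; ls; cat > h.py <<'E'
import numpy as np, cv2
from bench import *
def cloud(c):
    K=c["intrinsics"];z=c["range_z"];v,u=np.indices(z.shape)
    P=np.stack([(u-K[0,2])/K[0,0]*z,(v-K[1,2])/K[1,1]*z,z],-1)
    W=(P-c["t"])@c["R"]; W[z==0]=np.nan
    return W
E
python3 - <<'E'
from h import *
ims=[]
for n in("scene","top"):
    c=capture(n);cv2.imwrite(f"pics/{n}0.png",c["image"]);W=cloud(c)
    np.savez(f"{n}0.npz",W=W,im=c["image"],K=c["intrinsics"],R=c["R"],t=c["t"])
    print(n,"cam at",-c["R"].T@c["t"])
    for q in("easel","rest","latch","hinge_nominal","glue","coaster","tape","sticks"):
        for s in silhouettes(n,q)[:1]:
            p=W[s["region"]];print(q,round(s["conf"],2),np.round(s["xy"]),s["region"].sum(),np.round(np.nanmedian(p,0),3),np.round(np.nanpercentile(p,2,axis=0),3),np.round(np.nanpercentile(p,98,axis=0),3))
print(current_clock())
E
```

```text
pics
scene cam at [ 1.29036577 -0.02451768  0.82746331]
easel 0.7 [312. 224.] 6860 [ 0.559 -0.046  0.02 ] [ 0.443 -0.157  0.003] [0.67  0.058 0.147]
rest 0.72 [309. 194.] 1838 [ 0.532 -0.047  0.126] [ 0.498 -0.132  0.038] [0.605 0.041 0.149]
hinge_nominal 0.64 [310. 224.] 6994 [ 0.558 -0.048  0.02 ] [ 0.417 -0.159  0.001] [0.67  0.059 0.147]
glue 0.66 [214. 261.] 1288 [ 0.674 -0.282  0.035] [ 0.627 -0.331  0.005] [ 0.698 -0.235  0.038]
coaster 0.71 [421. 196.] 808 [0.455 0.267 0.028] [0.402 0.225 0.002] [0.489 0.311 0.031]
tape 0.77 [448. 270.] 740 [0.688 0.294 0.024] [0.642 0.249 0.003] [0.723 0.333 0.029]
sticks 0.79 [214. 260.] 1299 [ 0.673 -0.282  0.035] [ 0.627 -0.331  0.005] [ 0.698 -0.235  0.038]
top cam at [ 0.38084796 -0.0065715   0.97947449]
easel 0.93 [332. 206.] 7889 [ 0.537 -0.047  0.018] [ 0.441 -0.157  0.013] [0.659 0.06  0.147]
rest 0.56 [335. 207.] 2057 [ 0.523 -0.046  0.13 ] [ 0.489 -0.131  0.019] [0.599 0.043 0.148]
latch 0.61 [199. 249.] 1353 [0.44  0.268 0.027] [0.396 0.225 0.001] [0.483 0.313 0.03 ]
hinge_nominal 0.6 [333. 204.] 7943 [ 0.536 -0.047  0.018] [ 0.44  -0.156  0.013] [0.659 0.06  0.147]
glue 0.76 [448. 241.] 534 [ 0.455 -0.318  0.075] [ 0.435 -0.343  0.02 ] [ 0.479 -0.304  0.11 ]
coaster 0.65 [201. 248.] 1337 [0.44  0.268 0.027] [0.399 0.226 0.003] [0.483 0.313 0.03 ]
tape 0.8 [190. 145.] 669 [0.676 0.296 0.024] [0.633 0.25  0.   ] [0.717 0.335 0.028]
sticks 0.72 [428. 159.] 1274 [ 0.655 -0.282  0.033] [ 0.621 -0.333  0.006] [ 0.693 -0.234  0.037]
0.9
```

View pics/scene0.png

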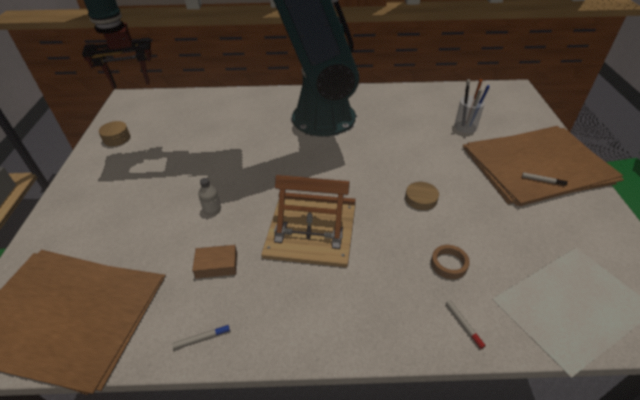

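View pics/top0.png

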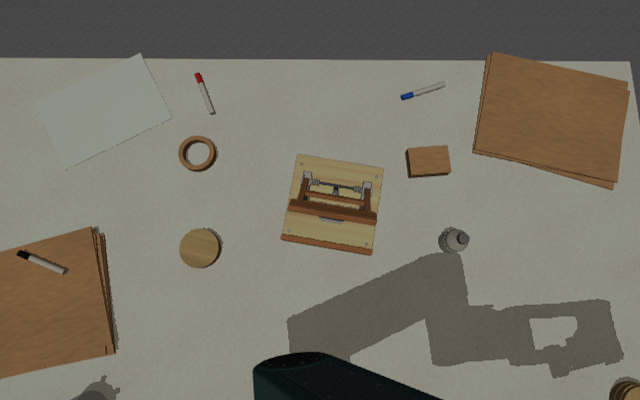

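The top view shows the easel with corners at about (299,154), (383,166), (371,254) and (281,241). Its ledge faces the robot, and the folded bar runs from (289,205) to (376,220). The pad shows just below the bar at about (330,217), and no bystander is close. Next I'll fit the pose and the bar.

```bash
cat > fit.py <<'E'
from h import *
T=np.load("top0.npz");W=T["W"]
B=(np.abs(W[...,0]-.55)<.2)&(np.abs(W[...,1]+.047)<.16)&(W[...,2]>.009)
p=W[B]; lo=p[(p[:,2]<.026)][:, :2]; led=p[(p[:,2]>.028)&(p[:,2]<.036)&(p[:,0]<.49)]
h=cv2.minAreaRect((p[(p[:,2]<.036)][:,:2]*1000).astype(np.float32));print(h)
w=min([np.radians(h[2]+k*90) for k in(-2,-1,0,1)],key=abs)
c,s=np.cos(w),np.sin(w);E=np.array([[c,-s,0],[s,c,0],[0,0,1]])
o=np.r_[np.array(h[0])/1000,0];print("yaw",w,"origin",o)
print("ledge med z",np.median(led[:,2]),"in easel",np.median((led-o)@E,0))
for n in("top","scene"):
    q=np.load(n+"0.npz")["W"].reshape(-1,3);q=q[~np.isnan(q[:,0])];q=(q-o)@E
    b=q[(np.abs(q[:,0])<.12)&(np.abs(q[:,1])<.11)&(q[:,2]<.036)&(q[:,2]>.01)];print(n,"base",np.percentile(b,[1,50,99],axis=0).round(4).tolist())
    q=q[(np.abs(q[:,0])<.15)&(np.abs(q[:,1])<.12)&(q[:,2]>.11)&(q[:,2]<.2)]
    u=np.array([-np.sin(.7),0,np.cos(.7)]);m=np.array([np.cos(.7),0,np.sin(.7)])
    a=(q-[0,0,.036])@u;d=(q-[0,0,.036])@m
    print(n,len(q),"y",np.percentile(q[:,1],[1,99]),"d hist",np.histogram(d,np.arange(-.03,.03,.003)),"a",np.percentile(a,[1,50,99]))
    # back face: d - 7mm = off*cos.7
    k=np.abs(a-.125)<.012; print("off",(np.percentile(d[k],[25,50,75])-.007)/np.cos(.7))
E
python3 fit.py
python3 - <<'E'
from h import *
from scipy.spatial.transform import Rotation as R
for th in (0,.35,.7,.9,1.0,1.22):
    # tool z tilted th from down toward +x ; tool y = world -y or +y
    for yy in(1,-1):
        z=np.array([np.sin(th),0,-np.cos(th)])
        for nm,y in(("closeY",np.array([0,yy,0.])),("closeX",yy*np.cross(z,[0,1,0]))):
            q=R.from_matrix(np.c_[np.cross(y,z),y,z]).as_quat()
            r=[]
            for P in([.44,-.1,.12],[.5,-.1,.16],[.58,-.1,.15]):
                j=inverse_kinematics(P,q);r.append(None if j is None else np.round(j,2).tolist())
            print(th,yy,nm,r)
E
```

```text
((552.2597045898438, -48.910491943359375), (220.3885498046875, 220.9879913330078), 80.40898895263672)
yaw -0.16739472137163908 origin [ 0.5522597  -0.04891049  0.        ]
ledge med z 0.030830800372277346 in easel [-0.10342336 -0.00218871  0.0308308 ]
top base [[-0.1098, -0.1076, 0.0126], [0.0013, -0.0002, 0.0171], [0.1073, 0.1081, 0.0335]]
top 1278 y [-0.09195298  0.09184023] d hist (array([ 0,  0,  0,  0,  0,  0,  0,  0,  0,  0,  0,  0,  0,  2, 16, 24, 12,
       31, 81]), array([-3.0000000e-02, -2.7000000e-02, -2.4000000e-02, -2.1000000e-02,
       -1.8000000e-02, -1.5000000e-02, -1.2000000e-02, -9.0000000e-03,
       -6.0000000e-03, -3.0000000e-03, -6.9388939e-18,  3.0000000e-03,
        6.0000000e-03,  9.0000000e-03,  1.2000000e-02,  1.5000000e-02,
        1.8000000e-02,  2.1000000e-02,  2.4000000e-02,  2.7000000e-02])) a [0.07226619 0.11080967 0.11818978]
off [0.0266547  0.03187859 0.03653362]
scene base [[-0.1053, -0.1075, 0.0121], [0.0352, 0.0057, 0.0187], [0.1115, 0.1083, 0.0342]]
scene 1123 y [-0.09284208  0.09304942] d hist (array([0, 0, 0, 0, 0, 0, 0, 0, 0, 0, 0, 0, 0, 0,
[... 1723 characters left out ...]
0.63, 0.17, 2.35, 1.51, 0.39, -0.44], [-0.49, 0.28, 2.21, 1.53, 0.31, -0.34]]
0.7 -1 closeX [None, [-0.63, 0.17, 2.35, 1.51, 0.39, 1.13], [-0.49, 0.28, 2.21, 1.53, 0.31, 1.23]]
0.9 1 closeY [None, None, [-0.57, 0.39, 2.37, 2.3, 0.61, 1.93]]
0.9 1 closeX [None, None, [-0.57, 0.39, 2.37, 2.3, 0.61, -2.78]]
0.9 -1 closeY [None, None, [-0.57, 0.39, 2.37, 2.3, 0.61, -1.21]]
0.9 -1 closeX [None, None, [-0.57, 0.39, 2.37, 2.3, 0.61, 0.36]]
1.0 1 closeY [None, None, None]
1.0 1 closeX [None, None, None]
1.0 -1 closeY [None, None, None]
1.0 -1 closeX [None, None, None]
1.22 1 closeY [None, None, None]
1.22 1 closeX [None, None, None]
1.22 -1 closeY [None, None, None]
1.22 -1 closeX [None, None, None]
```

```bash
cat > fit2.py <<'E'
from h import *
from scipy.optimize import least_squares
w=-.1674;c,s=np.cos(w),np.sin(w);E=np.array([[c,-s,0],[s,c,0],[0,0,1]]);o=np.array([.5523,-.0489,0])
for n in("top","scene"):
    q=np.load(n+"0.npz")["W"].reshape(-1,3);q=q[~np.isnan(q[:,0])];q=(q-o)@E
    q=q[(np.abs(q[:,0])<.15)&(np.abs(q[:,1])<.085)&(q[:,2]>.118)&(q[:,2]<.2)][:,[0,2]]
    q=q[(q[:,1]>.118)]
    def res(v,t=.7):
        r=q-[v[0],.036+v[1]];a=r@[-np.sin(t),np.cos(t)]-.125;d=r@[np.cos(t),np.sin(t)]
        A=np.abs(a)-.018;D=np.abs(d)-.007
        return np.where((A>0)&(D>0),np.hypot(A,D),np.maximum(A,D))
    for z in(0,None):
        f=least_squares((lambda v:res([v[0],0])) if z==0 else res,[.04,0][:1 if z==0 else 2],loss="soft_l1",f_scale=.001)
        print(n,len(q),"hx,dz",f.x,"rms",np.sqrt(np.mean(f.fun**2)))
E
python3 fit2.py
cat >> h.py <<'E'
from scipy.spatial.transform import Rotation as R
w=-.1674;c_,s_=np.cos(w),np.sin(w);E=np.array([[c_,-s_,0],[s_,c_,0],[0,0,1]]);o=np.array([.5523,-.0489,0])
HX=.040   # hinge x in easel frame
def pose(phi,a,d,y,tilt=None,yaw=0):
    """TCP such that the finger front surface at the tip (tool +x side, 10 mm) is at radius a, normal offset d, of a rest
    leaning phi forward (towards -x). Tool tilt (forward) defaults to phi. d: front bar face = -.007"""
    tilt=phi if tilt is None else tilt
    u=np.array([-np.sin(phi),0,np.cos(phi)]);m=np.array([np.cos(phi),0,np.sin(phi)])
    f=np.array([np.cos(tilt),0,np.sin(tilt)])
    p=np.array([HX,y,.036])+a*u+d*m-.010*f
    z=np.array([np.sin(tilt),0,-np.cos(tilt)]);Y=np.array([0,-1.,0])
    Rm=E@R.from_euler("z",yaw).as_matrix()@np.c_[np.cross(Y,z),Y,z]
    return o+E@p,R.from_matrix(Rm).as_quat()
E
python3 - <<'E'
from h import *
for y in(.055,-.055):
  for t in(.7,.6,.5,.35):
    for d in(-.06,-.007):
      P,q=pose(.7,.115,d,y,t);j=inverse_kinematics(P,q);print(y,t,d,P.round(3),None if j is None else np.round(j,2))
for d in(-.06,-.02):
      P,q=pose(-.35,.115,d,0);j=inverse_kinematics(P,q);print("pad",d,P.round(3),None if j is None else np.round(j,2))
E
```

```text
top 1133 hx,dz [0.03992864] rms 0.0021288120395876018
top 1133 hx,dz [ 0.04048201 -0.00128537] rms 0.0019200352625770136
scene 967 hx,dz [0.04186835] rms 0.0018303321032668597
scene 967 hx,dz [ 0.04220386 -0.00043643] rms 0.0018206539647942833
0.055 0.7 -0.06 [0.475 0.02  0.079] None
0.055 0.7 -0.007 [0.515 0.013 0.113] None
0.055 0.6 -0.06 [0.474 0.02  0.08 ] None
0.055 0.6 -0.007 [0.514 0.013 0.114] None
0.055 0.5 -0.06 [0.474 0.02  0.081] None
0.055 0.5 -0.007 [0.514 0.013 0.115] None
0.055 0.35 -0.06 [0.473 0.02  0.082] [-0.08  0.28  2.22 -0.1   0.3   1.75]
0.055 0.35 -0.007 [0.513 0.013 0.116] [-0.09  0.25  2.1  -0.06  0.44  1.7 ]
-0.055 0.7 -0.06 [ 0.457 -0.089  0.079] None
-0.055 0.7 -0.007 [ 0.497 -0.095  0.113] None
-0.055 0.6 -0.06 [ 0.456 -0.088  0.08 ] None
-0.055 0.6 -0.007 [ 0.496 -0.095  0.114] None
-0.055 0.5 -0.06 [ 0.456 -0.088  0.081] None
-0.055 0.5 -0.007 [ 0.496 -0.095  0.115] [-0.42  0.23  2.26  0.62  0.21  0.74]
-0.055 0.35 -0.06 [ 0.455 -0.088  0.082] [-0.41  0.26  2.24  0.28  0.3   1.07]
-0.055 0.35 -0.007 [ 0.495 -0.095  0.116] [-0.38  0.23  2.13  0.17  0.44  1.21]
pad -0.06 [ 0.566 -0.051  0.168] [-0.2   0.57  1.36 -0.01  1.57  1.54]
pad -0.02 [ 0.603 -0.057  0.154] [-0.2   0.63  1.27 -0.01  1.59  1.54]
```

```bash
sed -i 's/^HX=.040/HX=.041/' h.py; cat >> h.py <<'E'
def edge(th,tilt,y=.055,back=0,s=.028,zup=0):
    """TCP with finger front (10 mm off axis) touching bar's upper front edge, s above the tip; rest angle th; back: along -arc"""
    phi=.7-th;u=np.array([-np.sin(phi),0,np.cos(phi)]);m=np.array([np.cos(phi),0,np.sin(phi)])
    z=np.array([np.sin(tilt),0,-np.cos(tilt)]);f=np.array([np.cos(tilt),0,np.sin(tilt)]);Y=np.array([0,-1.,0])
    p=np.array([HX,y,.036+zup])+.143*u-(.007+back)*m-.010*f+s*z
    return o+E@p,R.from_matrix(E@np.c_[np.cross(Y,z),Y,z]).as_quat()
def easel(P): return E.T@(np.asarray(P)-o)
E
python3 - <<'E'
from h import *
for y in(.055,-.055):
  for k in(.35,.4,.45):
    r=[]
    for th,b,zu in[(0,.05,.15),(0,.05,0)]+[(t,0,0) for t in np.arange(0,.75,.05)]:
        j=inverse_kinematics(*edge(th,min(k,.7-th),y,b,zup=zu));r.append(0 if j is None else 1)
    print(y,k,r)
P,q=edge(0,.35,back=.05);print(P,easel(P))
E
```

```text
0.055 0.35 [1, 1, 1, 1, 1, 1, 1, 1, 1, 1, 1, 1, 1, 1, 1, 1, 1]
0.055 0.4 [1, 0, 1, 1, 1, 1, 1, 1, 1, 1, 1, 1, 1, 1, 1, 1, 1]
0.055 0.45 [1, 0, 1, 1, 1, 1, 1, 1, 1, 1, 1, 1, 1, 1, 1, 1, 1]
-0.055 0.35 [1, 1, 1, 1, 1, 1, 1, 1, 1, 1, 1, 1, 1, 1, 1, 1, 1]
-0.055 0.4 [1, 1, 1, 1, 1, 1, 1, 1, 1, 1, 1, 1, 1, 1, 1, 1, 1]
-0.055 0.45 [1, 0, 1, 1, 1, 1, 1, 1, 1, 1, 1, 1, 1, 1, 1, 1, 1]
[0.46827349 0.02107865 0.07892061] [-0.09451172  0.055       0.07892061]
```

```bash
python3 - <<'E'
from h import *
move_gripper(0)
move_ptp(*edge(0,.35,back=.05,zup=.15))
servo_line(*edge(0,.35,back=.05),rate=.12)
print(current_clock(),current_finger_gap(),"F",np.round(E.T@current_force(),2))
hit=servo_line(*edge(0,.35,back=-.012),rate=.025,contact_N=2)
P=current_position();print(hit,current_clock(),"F",np.round(E.T@current_force(),2),"easel",easel(P).round(4),"expected at back=0",easel(edge(0,.35)[0]).round(4))
E
```

```text
6.075 0.0003634642507006067 F [ 0.05  0.35 -0.06]
True 7.85 F [-0.14 -0.6  -0.05] easel [-0.0572  0.0549  0.1106] expected at back=0 [-0.0563  0.055   0.1111]
```

```bash
python3 - <<'E'
from h import *
for th in np.arange(.03,.31,.03):
    hit=servo_line(*edge(th,.35,back=.001),rate=.03,contact_N=12)
    F=E.T@current_force();print(round(th,2),hit,round(current_clock(),2),F.round(1),"n",np.linalg.norm(F).round(1),"pos err mm",((easel(current_position())-easel(edge(th,.35,back=.001)[0]))*1e3).round(1))
    if hit or np.linalg.norm(F)>14: break
c=capture("scene");cv2.imwrite("pics/s1.png",cv2.resize(c["image"][120:300,200:480],(784,504)))
E
```

```text
0.03 False 8.14 [-2.2 -0.8 -2.7] n 3.6 pos err mm [-1.3 -0.1 -0.7]
0.06 False 8.43 [-5.1 -0.5  0.1] n 5.1 pos err mm [-0.3 -0.1  0. ]
0.09 False 8.72 [-3.7 -1.1  1.1] n 4.0 pos err mm [0.5 0.  0.4]
0.12 False 9.02 [-3.9 -1.   0.7] n 4.1 pos err mm [0.6 0.  0.4]
0.15 False 9.31 [-3.6 -0.6  0. ] n 3.6 pos err mm [0.6 0.  0.4]
0.18 False 9.6 [-2.5 -0.6 -0.1] n 2.6 pos err mm [0.6 0.  0.3]
0.21 False 9.89 [-2.9 -0.4  0.3] n 2.9 pos err mm [0.6 0.  0.3]
0.24 False 10.18 [-2.2 -1.  -1.4] n 2.8 pos err mm [ 0.6 -0.   0.3]
0.27 False 10.47 [-1.5  0.2 -1.7] n 2.3 pos err mm [0.6 0.  0.3]
0.3 False 10.77 [-1.5 -0.1 -1.7] n 2.2 pos err mm [0.6 0.  0.3]
```

View pics/s1.png

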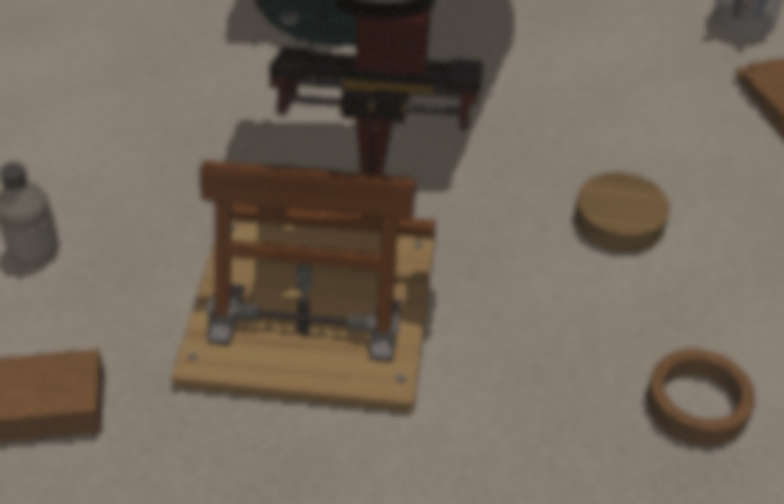

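The picture shows the rest partly raised, with the closed fingers behind the bar at about (373,150) in the crop, well beside the middle. Forces are low, so I'll push on past over-centre.

```bash
python3 - <<'E'
from h import *
for th in list(np.arange(.33,.71,.03)):
    hit=servo_line(*edge(th,min(.35,.7-th),back=.001),rate=.03,contact_N=10)
    F=E.T@current_force();print(round(th,2),hit,round(current_clock(),2),F.round(1))
    if hit: break
th=min(th,.7)
servo_line(edge(th,.7-th,back=.08)[0],rate=.12)
sleep(.5)
c=capture("scene");cv2.imwrite("pics/s2.png",cv2.resize(c["image"][120:300,200:480],(784,504)))
np.savez("s2.npz",W=cloud(c)); c=capture("top"); np.savez("t2.npz",W=cloud(c))
print(current_clock(),easel(current_position()))
for n in("s2","t2"):
    q=np.load(n+".npz")["W"].reshape(-1,3);q=q[~np.isnan(q[:,0])];q=easel_=(q-o)@E
    q=q[(np.abs(q[:,0]-.06)<.07)&(np.abs(q[:,1])<.085)&(q[:,2]>.12)&(q[:,2]<.185)]
    print(n,len(q),np.percentile(q,[2,50,98],axis=0).round(3).tolist())
print("expected bar top front/back edge",[[HX+.143*np.sin(.35)+d*np.cos(.35),.036+.143*np.cos(.35)-d*np.sin(.35)] for d in(-.007,.007)])
E
```

```text
0.33 False 11.11 [-2.2  0.1 -1.2]
0.36 False 11.39 [-2.1  0.6  1. ]
0.39 False 11.66 [-2.1 -0.6 -0.9]
0.42 False 11.93 [-0.6 -0.5  0.4]
0.45 False 12.19 [-1.2  1.1 -0. ]
0.48 False 12.46 [-1.6 -1.1  1. ]
0.51 False 12.72 [-0.4  0.6 -0.3]
0.54 False 12.99 [-0.3  0.7  0.8]
0.57 False 13.26 [ 0.7 -0.9 -0.4]
0.6 False 13.53 [ 0.5 -0.6  0.6]
0.63 False 13.79 [0.2 0.3 0.7]
0.66 False 14.06 [ 0.7 -0.2  0.5]
0.69 False 14.32 [-0.2 -0.2 -0.6]
15.7333 [-0.0571386   0.05501494  0.14997546]
s2 921 [[0.074, -0.081, 0.128], [0.09, 0.001, 0.167], [0.097, 0.081, 0.174]]
t2 431 [[0.067, -0.084, 0.124], [0.08, -0.058, 0.163], [0.094, 0.016, 0.172]]
expected bar top front/back edge [[np.float64(0.0834587774761979), np.float64(0.17273058258936333)], [np.float64(0.09660999545606119), np.float64(0.167930013284987)]]
```

View pics/s2.png

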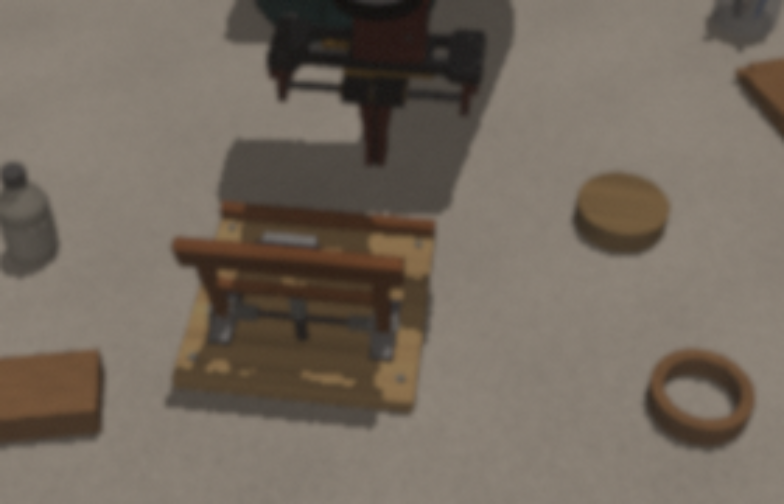

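The rest is on its rear stop: the bar top measures (0.097, 0.174), as expected, and the pad is still out at crop (290,240). Now I'll press the pad square to its face.

```bash
python3 - <<'E'
from h import *
m=np.array([np.cos(.35),0,-np.sin(.35)])
dd=lambda:(easel(current_position())-[HX,0,.036])@m+.010
A=.116
move_ptp(*pose(-.35,A,-.06,0)); print(current_clock(),dd(),(E.T@current_force()).round(1))
h=servo_line(pose(-.35,A,-.008,0)[0],rate=.02,contact_N=3); print("touch",h,round(current_clock(),2),"d mm",dd()*1e3,(E.T@current_force())@m)
d0=dd()
h=servo_line(pose(-.35,A,d0+.012,0)[0],rate=.006,contact_N=14); print("press",h,round(current_clock(),2),"d mm",dd()*1e3,(E.T@current_force())@m)
E
```

```text
16.3167 -0.059645621354729776 [-0.   0.6  0.5]
touch True 18.12 d mm -19.862817604922416 -0.29569661768236427
press True 19.55 d mm -15.141606700393156 -0.8739472067771444
```

```bash
python3 - <<'E'
from h import *
m=np.array([np.cos(.35),0,-np.sin(.35)])
dd=lambda:(easel(current_position())-[HX,0,.036])@m+.010
d0=dd()
h=servo_line(pose(-.35,.116,d0+.006,0)[0],rate=.006,contact_N=14); print("press",h,round(current_clock(),2),"d mm",d0*1e3,dd()*1e3,(E.T@current_force())@m)
servo_line(pose(-.35,.116,-.07,0)[0],rate=.1)
P=current_position();servo_line(P+[-.02,0,.12],rate=.15)
sleep(.3)
for n in("top","scene"):
    c=capture(n);W=cloud(c);q=(W-o)@E
    r=q-[HX,0,.036];a=r@[-np.sin(-.35),0,np.cos(.35)];d=r@m
    k=(np.abs(a-.125)<.012)&(d<.0)&(d>-.03)
    pad=k&(np.abs(q[...,1])<.017);wood=k&(np.abs(np.abs(q[...,1])-.055)<.02)
    print(n,pad.sum(),wood.sum(),"pad d",np.median(d[pad])*1e3 if pad.any() else 0,"wood d",np.median(d[wood])*1e3 if wood.any() else 0)
    ims=c["image"]; x0=(250,230) 
    if n=="top":cv2.imwrite("pics/t3.png",cv2.resize(ims[130:270,260:400],(560,560)))
print(current_clock(),(E.T@current_force()).round(1))
E
```

```text
press True 20.45 d mm -15.141606700393156 -15.513371875921349 -1.4677587908829932
top 0 0 pad d 0 wood d 0
scene 1 0 pad d -13.855222616211861 wood d 0
22.5 [0.8 0.1 0.7]
```

View pics/t3.png

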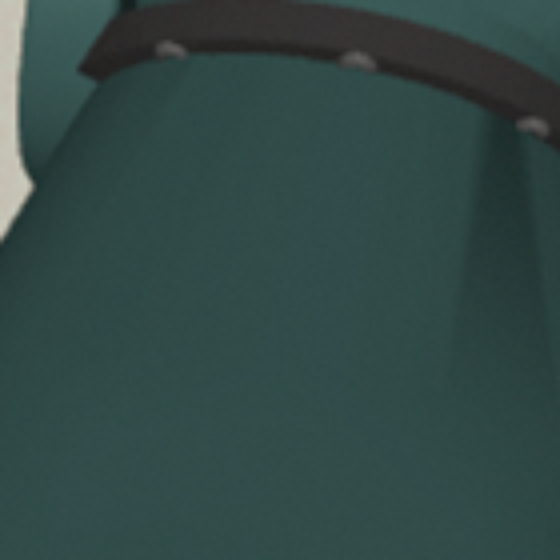

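The arm hides the pad in this view, so I'll swing it aside and measure the pad against the wood.

```bash
cat > chk.py <<'E'
from h import *
m=np.array([np.cos(.35),0,-np.sin(.35)])
def chk(n,name):
    c=capture(n);W=cloud(c);q=(W-o)@E
    r=q-[HX,0,.036];a=r@[np.sin(.35),0,np.cos(.35)];d=r@m
    k=(np.abs(a-.125)<.011)&(d<.01)&(d>-.03)
    pad=k&(np.abs(q[...,1])<.016);wood=k&(np.abs(np.abs(q[...,1])-.055)<.02)
    for nm,K in(("pad",pad),("wood",wood)):
        if K.any():print(n,nm,K.sum(),(np.percentile(d[K],[25,50,75])*1e3).round(1))
    v,u=np.argwhere(k).mean(0).astype(int) if k.any() else (200,330)
    cv2.imwrite("pics/"+name,cv2.resize(c["image"][max(v-50,0):v+50,max(u-65,0):u+65],(780,600)))
E
python3 - <<'E'
from chk import *
j=np.array(current_joint_pos());j[0]+=.75;goto_joints(j);sleep(.2)
chk("top","t4.png");print(current_clock(),current_position())
E
```

```text
top pad 102 [-14.5 -14.  -13.2]
top wood 231 [-7.5 -7.  -6.4]
24.2333 [0.42849271 0.32951691 0.29204499]
```

View pics/t4.png

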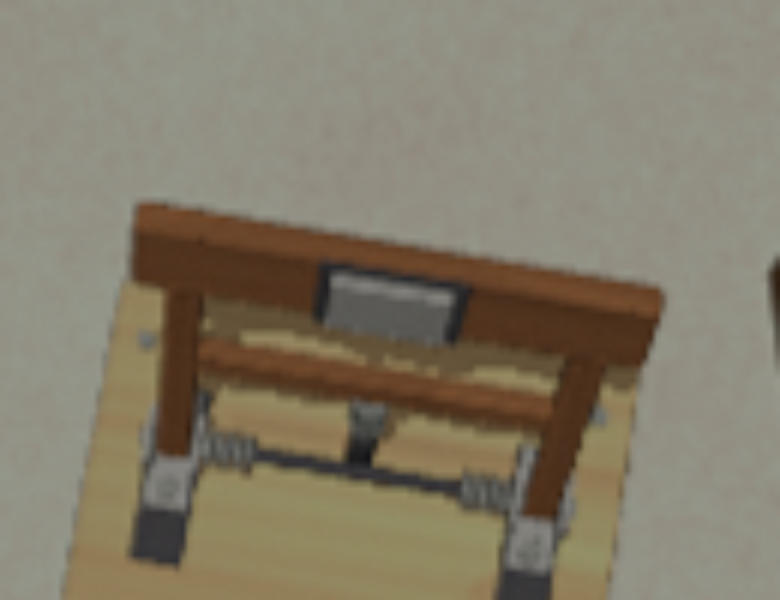

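The pad stands 7.0 mm proud of the wood, so it is fully in. The rest is on its rear stop and the arm is clear, so I'm handing in.

```bash
python3 -c "
from bench import *
print(close_job())"
```

```text
the job is handed in; nothing more can be done
None
```

The back rest is up on its rear stop and the lock pad was pressed in only after that. The pad now stands 7.0 mm proud, which is fully in. Forces I read while raising the rest stayed near 5 N, both presses were set to stop at 14 N, and the arm ended clear of everything after about 24 s of the 69 s. The job is handed in.

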